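# Snap the matching lid onto the tip box and keep it pressed

### The job

Close the filled pipette-tip box: of the three lids lying on the bench pick up the one that matches its shape, lay it square on the box between the two steel spring clips and press it straight down until both clips snap over it and it is fully home on the rim. Do not let go or ease off at the end: the program finishes with the gripper still pressing the lid down firmly, with about 10 N. Leave the other lids and everything else on the bench where they are.

Things in the scene. Friction and masses are not known exactly. Their poses are not given: they have to be found in the camera images.
- lid_long_c (a point): Loose white plastic lid, rectangular plate 110 x 78 mm, 55-115 g, the one that fits the tip box: grip rib 44 mm long (x), 14 thick (y), 26 high in the middle of its top; plate 6 mm thick; under it a lip 5 mm high, 96 x 62. Point: on the lid's axis at half the rib's height, 24 mm above the lip's underside, 13 above the plate's top. x along the lid; a half turn is the same. Seated on the tip box the point is 19 mm above its rim.
- tipbox_mouth (a point): Centre of the open top, at rim height (48 mm above the bench), of the filled tip box: white, fixed, 113 (x) by 84 mm (y), opening 104 x 72, rows of yellow tips ending 7 mm below the rim. z up. At each x end a clip rises 24 mm above the rim; their inner sides slope together from 116 mm apart at the top to 104 mm at the noses, whose undersides are 7 mm above the rim.
- tipbox_rim: Fixed rim of the tip box, bearing the pressed lid; origin under the box's centre at bench level. Lid plate touches the clips 16 mm above the rim; the push needed rises to 8-16 N by 11 mm above it, then drops to 2-6 N while the noses rub down the plate's edge, and to nothing as they snap over the plate, just as it meets the rim.
- clip_a (a joint): Outward slide (m) of the steel spring clip, 36 mm wide, at the tip box's +x end. 0 = home, nose 3 mm in over a seated lid's edge; 0.003 while the lid's edge passes the nose; back at 0 once snapped over the lid; at most 0.008. Spring 1000 N/m, 1 N preload. 
- clip_b (a joint): Outward slide (m) of the steel spring clip, 36 mm wide, at the tip box's -x end. 0 = home, nose 3 mm in over a seated lid's edge; 0.003 while the lid's edge passes the nose; back at 0 once snapped over the lid; at most 0.008. Spring 1000 N/m, 1 N preload. 
- lid_square_c (a point): Loose white lid, square plate 78 x 78 mm, fits the square box: grip rib 44 mm long (x), 14 thick (y), 26 high in the middle of its top; plate 6 mm thick; under it a lip 5 mm high, 64 x 62. Point: on the lid's axis at half the rib's height, 24 mm above the lip's underside, 13 above the plate's top. Leave it where it is.
- lid_round_c (a point): Loose white lid, round, 84 mm across, fits the canister: grip rib 44 mm long (x), 14 thick (y), 26 high in the middle of its top; plate 6 mm thick; under it a lip 5 mm high, 66 across. Point: on the lid's axis at half the rib's height, 24 mm above the lip's underside, 13 above the plate's top. Leave it where it is.
- squarebox_mouth (a point): Centre of the open top of an empty square white box with the same sort of clips, 81 x 84 mm, fixed, rim 48 mm above the bench, clips to 72 mm. Not to be closed.
- canister_mouth (a point): Centre of the open top of an empty round white canister, 86 mm across, fixed, rim 48 mm above the bench. Not to be closed.
- marker: Marker pen lying among the lids, 130 mm long along its x, 14 mm thick; origin on its underside. Leave it where it is.
- bottlecap: Blue screw cap standing among the lids, 38 mm across, 22 mm high; origin in its underside. Leave it where it is.
- reagent: Capped glass bottle, 80 mm across, 150 mm high, on the left; origin in its underside. Leave it where it is.
- tuberack: Tube rack with five holes, 60 x 120 x 30 mm, on the right; origin in its underside. Leave it where it is.
- timer: Flat white bench timer, 60 x 70 x 18 mm, on the left; origin in its underside. Leave it where it is.

How it is judged:
By the outcome, as a careful person would: the job done as asked, in the order asked, and still so for the second after the job is handed in, while the arm keeps its last pose, push and grip.
It also fails if it takes over 45 s, if anything falls off the work surface, if the arm or the gripper's body presses on something with over 40 N, if the wrist force passes 120 N, or if a joint passes its speed limit or range.

### The arm

A 6-joint arm with a two-finger parallel gripper is mounted at the origin on the work surface. World frame = base frame: x ahead of the robot, y to its left, z up, the work surface at z = 0. Lengths are in m, angles in rad, forces in N, time in s.
With the tool pointing down it reaches from about 0.3 to 0.775 m from the base axis. Payload 14.6 kg.
Tool frame: the origin (TCP) lies at the very end of the fingers, on their centre line; the grasp point (between the pads) lies ctrl.grasp_offset behind it (ctrl.grasp_offset is the distance from the TCP to the grasp point, in m); z points along the fingers, y is the direction in which the jaws open and shut (so a half turn about z gives the same grasp; the last joint's range is limited). The gripper opens to 94 mm and grips with 3 to 60 N. Pads are 16 mm wide; open, the fingers measure 119 mm over their backs; the gripper's body (75 mm by 177 mm) begins 78 mm behind the grasp point.
Start: joints at [1.139, 0.3, 1.521, -0, 1.321, -0.067], TCP at [0.196, 0.514, 0.205] pointing down, gripper open.
Joint ranges: [-3.03, 3.03], [-0.79, 2.21], [0.23, 2.52], [-1.04, 4.18], [0, 3.07], [-2.55, 2.55]. Speed limits (rad/s): [2.22, 2.22, 2.57, 3.14, 3.14, 3.14].

### API

Orientations are given as [roll, pitch, yaw] about the fixed x, y, z axes, in that order (R = Rz(yaw) Ry(pitch) Rx(roll)).
In Python, from station import ctrl gives the robot as it stands. The module is installed in compiled form; this text tells all that it offers.
- The arm moves only by the tool carry_out, never from a script. Its argument "deltas" is a list of rows, each an object of numbers: "x", "y", "z": the shift along the tool's x, y, z in units of 0.02 m (1.0 is 0.02 m); "wx", "wy", "wz": the turn, a rotation vector about the tool's x, y, z in units of 0.08 rad (1.0 is 0.08 rad); "jaw": the opening in per cent of the stroke, from 0 (shut) to 100 (fully open). A call has 1 to 12 rows; each row shifts and turns the commanded pose from where the row before left it, along the tool's axes as they then stand; what a row does not reach is not made up. A row lasts 1/12 s, in which the tool goes at most 41.7 mm and 7.16 degrees, less where a joint would pass 70% of its speed; a pose out of reach is approached as far as the arm can. A call with a number of a shift or a turn outside -1 to 1 is refused whole. A call with a gripper value outside its range is refused whole. The fingers move at their own pace and stop on an object; "squeeze" is the grip in N (left out, the last holds). Time passes only in rows, so rows that do not move let the fingers close. It gives the time, the measured TCP pose, the force and the opening at its end, in the units of the state.
- ctrl.get_obs(): the state, without advancing time (a new reading comes with each control period).
- ctrl.camera(name): name is "scene" or "top"; returns the picture (400x640x3 uint8, blue, green, red); there is no depth.
- ctrl.camera_params(name): a dict with "mtx" (3x3 intrinsics, pixels), "dist" ([k1, k2, p1, p2, k3] as OpenCV has them; the pictures are not rectified), "origin" and "attitude" of the camera in the world. Camera axes: x right, y down, z forward; pixel columns grow to the right and rows downward; lengths in m; the calibration is good to about 2 mm. A picture is of the moment at which its call begins. camera_params takes no time and is no camera call.
- ctrl.hand_in(): hands the job in, once; it reports no verdict.
Trained networks look in the newest picture that a camera, given by its name, has taken for a name from the list of things; names that differ only in an ending like _2 or _b are one class to them, and where a whole thing is asked for, a point or a joint stands for the part that bears it (a point fixed in the world has none). Each returns a list of dicts, best first, with "conf" (0 to 1); they miss things now and then, are a little off and sometimes report something else, mostly with a low value. They report only what shows in the picture. A call takes as long as a camera call.
- ctrl.boxes_of(camera, label): "rect" ([left, top, right, bottom] in pixels, round what is visible of it).
- ctrl.mark_of(camera, label): "position" ([row, column] in pixels: a listed point, or the origin of a listed thing).
The state is a dict: "time_s": time; "qpos": joint angles; "joint_vel": joint speeds; "tau": joint torques, N m; "ee_pos": TCP position; "eef_rot": TCP orientation; "force": force on the tool from outside, world axes, zero at the start; "moment": the same for the moment, N m; "grip_width": finger opening in m.
Only numpy, scipy, OpenCV 4.12 (cv2) and the standard library are available. Lean on these libraries where they do the work, as an engineer would, in place of code of your own. Each camera call takes 0.05 s, during which the arm holds its last target.

## Working session

There is one attempt and no reset: what is moved stays moved. The work goes in short steps, Python scripts to look and compute and a tool call to move; the robot and the scene stay as the last step left them, time stands still between calls to the robot, and variables do not carry over. Pictures are saved under pics/ and viewed, and the job is handed in when it is done.

Besides the shell and the picture viewer there is one more tool, called after "Emit:" as name(argument=value, ...) on one line, values as JSON. carry_out: Moves the arm, as the interface text tells. Its arguments: {"type":"object","properties":{"deltas":{"type":"array"},"squeeze":{"type":"number"}},"required":["deltas"]}

```bash
mkdir -p pics; cat > h.py <<'E'
import numpy as np, cv2
from station import ctrl
from scipy.spatial.transform import Rotation as R
E
python3 - <<'E'
from h import *
o=ctrl.get_obs(); print({k:np.round(v,4).tolist() for k,v in o.items()}); print(ctrl.grasp_offset)
for c in ["top","scene"]:
    cv2.imwrite(f"pics/{c}0.png",ctrl.camera(c)); print(c,ctrl.camera_params(c))
    for l in ["lid_long_c","tipbox_mouth","lid_square_c","lid_round_c"]+(["tipbox_rim","clip_a","squarebox_mouth"] if c=="top" else []):
        print(l,[(np.round(d['position'],1).tolist(),round(d['conf'],2)) for d in ctrl.mark_of(c,l)][:3])
    print([(np.round(d['rect'],1).tolist(),round(d['conf'],2)) for d in ctrl.boxes_of(c,"lid_long_c")][:3])
E
```

```text
{'time_s': 0.0, 'qpos': [1.1394, 0.3005, 1.5216, -0.0, 1.3207, -0.0666], 'joint_vel': [-0.0001, 0.0009, -0.0012, 0.0002, -0.0008, -0.0011], 'tau': [0.0007, -53.182, -35.2721, 0.0709, 0.0244, -0.0], 'ee_pos': [0.1961, 0.5136, 0.2049], 'eef_rot': [-3.1404, -0.0001, 2.7768], 'force': [0.1824, 0.5538, 1.6915], 'moment': [-0.0185, 0.0038, 0.017], 'grip_width': 0.0937}
0.0188
top {'mtx': array([[394.01751398,   0.        , 315.78701447],
       [  0.        , 394.01751398, 202.22648735],
       [  0.        ,   0.        ,   1.        ]]), 'dist': array([-0.07059695,  0.        ,  0.        ,  0.        ,  0.        ]), 'origin': array([0.34751183, 0.02119367, 1.03259738]), 'attitude': array([-2.94764876, -0.02465574, -1.56862936])}
lid_long_c [([240.9, 209.4], 0.81)]
tipbox_mouth [([170.6, 321.8], 0.74)]
lid_square_c [([241.5, 313.3], 0.7), ([171.6, 322.0], 0.22)]
lid_round_c [([248.1, 404.3], 0.86)]
tipbox_rim [([175.0, 321.1], 0.77), ([190.5, 160.7], 0.7)]Traceback (most recent call last):
  File "<stdin>", line 6, in <module>
ValueError: it knows: bottlecap, canister_mouth, lid_long, lid_round, lid_square, marker, reagent, squarebox_mouth, timer, tipbox_mouth, tipbox_rim, tuberack
```

```bash
python3 - <<'E'
from h import *
c="scene"; cv2.imwrite(f"pics/{c}0.png",ctrl.camera(c)); print(c,ctrl.camera_params(c))
for l in ["lid_long_c","tipbox_mouth"]:
        print(l,[(np.round(d['position'],1).tolist(),round(d['conf'],2)) for d in ctrl.mark_of(c,l)][:3])
im=cv2.imread("pics/top0.png"); cv2.imwrite("pics/top0c.png",cv2.resize(im[110:300,140:470],None,fx=2.4,fy=2.4,interpolation=cv2.INTER_CUBIC))
E
```

```text
scene {'mtx': array([[370.83186593,   0.        , 314.4331884 ],
       [  0.        , 370.83186593, 200.51059503],
       [  0.        ,   0.        ,   1.        ]]), 'dist': array([-0.08883669,  0.        ,  0.        ,  0.        ,  0.        ]), 'origin': array([0.83886492, 0.48680204, 0.86585515]), 'attitude': array([-2.50759523, -0.00565862,  2.59470038])}
lid_long_c [([274.0, 404.3], 0.89)]
tipbox_mouth [([216.8, 285.6], 0.78)]
```

View pics/top0.png

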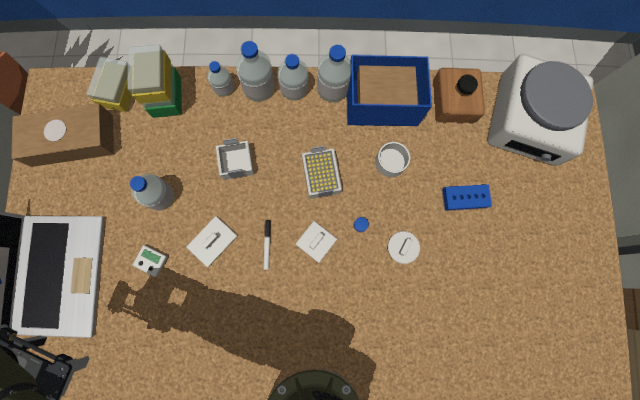

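View pics/top0c.png

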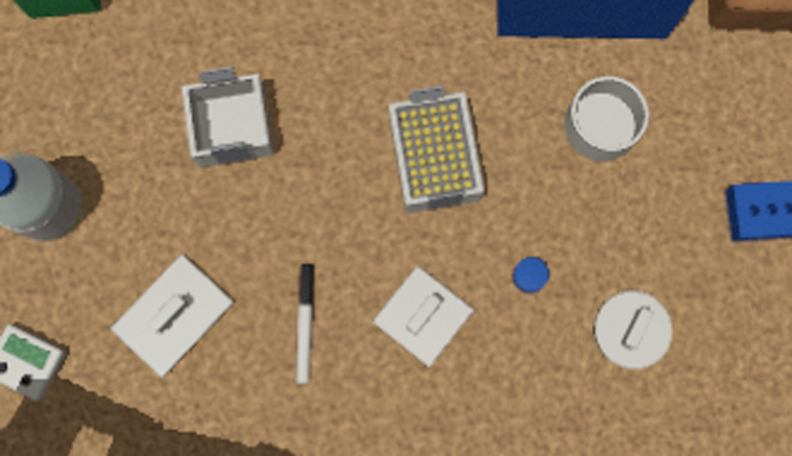

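View pics/scene0.png

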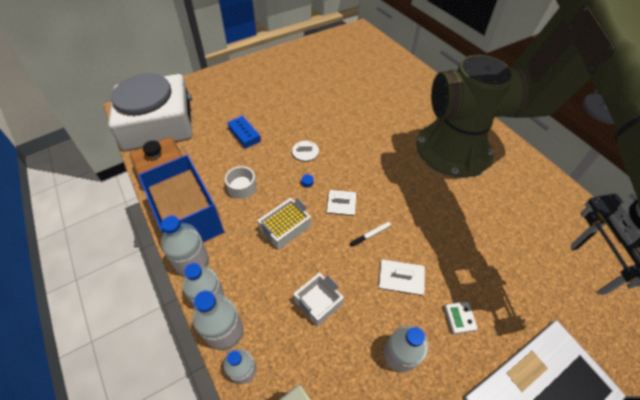

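```bash
cat >> h.py <<'E'
def cam(c):
    p=ctrl.camera_params(c); return p['mtx'],p['dist'],p['origin'],R.from_euler('xyz',p['attitude']).as_matrix()
def ray(c,uv,z):
    K,D,o,A=cam(c); n=cv2.undistortPoints(np.array(uv,float).reshape(-1,1,2),K,D)[:,0]
    d=np.c_[n,np.ones(len(n))]@A.T
    return o+d*((z-o[2])/d[:,2])[:,None]
def tri(uv):  # dict cam->(u,v)
    M=np.zeros((3,3));b=np.zeros(3);
    for c,p in uv.items():
        o=cam(c)[2]; d=ray(c,[p],0)[0]-o; d/=np.linalg.norm(d); P=np.eye(3)-np.outer(d,d); M+=P;b+=P@o
    return np.linalg.solve(M,b)
def proj(c,X):
    K,D,o,A=cam(c); r=cv2.Rodrigues(A.T)[0]; return cv2.projectPoints(np.array(X,float),r,-A.T@o,K,D)[0][:,0]
def rectfit(c,mask,z):
    n,l,st,_=cv2.connectedComponentsWithStats(mask.astype(np.uint8)); i=1+np.argmax(st[1:,4]); 
    cs,_=cv2.findContours((l==i).astype(np.uint8),cv2.RETR_EXTERNAL,cv2.CHAIN_APPROX_NONE)
    P=ray(c,max(cs,key=len)[:,0].astype(float),z)[:,:2]
    (ctr,wh,a)=cv2.minAreaRect((P*1000).astype(np.float32))
    if wh[0]<wh[1]: a+=90
    return np.round(np.array(ctr),1),np.round(wh,1),round((a+90)%180-90,1)
E
python3 - <<'E'
from h import *
print("tri lid",tri({"top":(209.4,240.9),"scene":(404.3,274)}),"ray z.024",ray("top",[(209.4,240.9)],.024),ray("scene",[(404.3,274)],.024))
print("tri box",tri({"top":(321.8,170.6),"scene":(285.6,216.8)}),"ray",ray("top",[(321.8,170.6)],.048),ray("scene",[(285.6,216.8)],.048))
for c,lr,br in [("top",(180,212,245,272),(300,144,345,202)),("scene",(370,255,435,300),(255,195,315,250))]:
    im=cv2.imread(f"pics/{c}0.png"); hsv=cv2.cvtColor(im,cv2.COLOR_BGR2HSV)
    def sub(m,r):
        z=np.zeros(m.shape,bool); z[r[1]:r[3],r[0]:r[2]]=m[r[1]:r[3],r[0]:r[2]]; return z
    w=(hsv[...,1]<60)&(hsv[...,2]>120)
    print(c,"lid",rectfit(c,sub(w,lr),.011))
    y=(hsv[...,1]>80)&(hsv[...,0]>20)&(hsv[...,0]<35)&(hsv[...,2]>110)
    y=cv2.morphologyEx(sub(y,br).astype(np.uint8),cv2.MORPH_CLOSE,np.ones((5,5)))
    print(c,"tips",y.sum(),rectfit(c,y,.041))
    w2=cv2.morphologyEx(sub((hsv[...,1]<60)&(hsv[...,2]>150),br).astype(np.uint8),cv2.MORPH_CLOSE,np.ones((5,5)))
    print(c,"rim",rectfit(c,w2,.048))
E
```

```text
tri lid [0.44190391 0.26902393 0.02687447] ray z.024 [[0.44300639 0.26873769 0.024     ]] [[0.4396227  0.26919499 0.024     ]]
tri box [ 0.61985635 -0.01557512  0.05628671] ray [[ 0.62461112 -0.01806787  0.048     ]] [[ 0.61556523 -0.01811842  0.048     ]]
top lid (array([444.2, 267.4]), array([ 79.4, 111.5]), -42.1)
top tips 843 (array([622.9, -15.9]), array([96.1, 62.9]), 9.5)
top rim (array([618.2,  13.2]), array([113.8,  32.5]), 5.8)
scene lid (array([443.4, 267.6]), array([ 80.5, 112.7]), -41.6)
scene tips 722 (array([620.5, -17.6]), array([98. , 63.1]), 9.8)
scene rim (array([616.4,  14.3]), array([114.4,  29.7]), 9.1)
```

```bash
cat >> h.py <<'E'
def boxpts(x,y,yaw,L,W,z):
    c,s=np.cos(yaw),np.sin(yaw); return [[x+c*a*L/2-s*b*W/2,y+s*a*L/2+c*b*W/2,z] for a,b in [(1,1),(1,-1),(-1,-1),(-1,1)]]
def overlay(c,im,polys,crop,f,name):
    u0,v0,u1,v1=crop; b=cv2.resize(im[v0:v1,u0:u1],None,fx=f,fy=f,interpolation=cv2.INTER_CUBIC)
    for P,col in polys:
        q=((proj(c,P)+.5-[u0,v0])*f); cv2.polylines(b,[np.round(q*16).astype(int).reshape(-1,1,2)],True,col,1,cv2.LINE_AA,4)
    cv2.imwrite(name,b); return b
E
python3 - <<'E'
from h import *
x,y,a=.6217,-.0168,np.deg2rad(9.6)
bs=[]
for c,cr in [("top",(290,132,350,212)),("scene",(248,187,323,257))]:
    im=cv2.imread(f"pics/{c}0.png")
    b=overlay(c,im,[(boxpts(x,y,a,.113,.084,.048),(0,0,255)),(boxpts(x,y,a,.104,.072,.048),(0,255,0)),(boxpts(x,y,a,.113,.084,0),(255,0,0))],cr,5,f"pics/ob_{c}.png")
    bs.append(cv2.resize(b,(375,int(b.shape[0]*375/b.shape[1]))))
h=max(b.shape[0] for b in bs)
cv2.imwrite("pics/ob.png",np.hstack([cv2.copyMakeBorder(b,0,h-b.shape[0],0,0,0) for b in bs]))
E
```

```text
(no output)
```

View pics/ob.png

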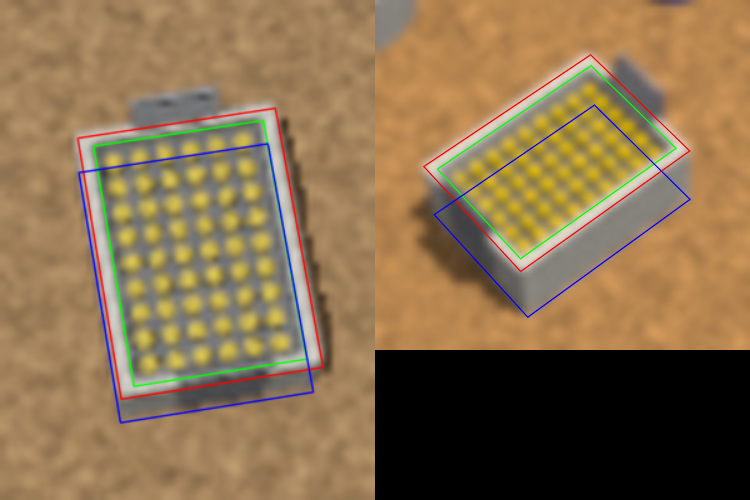

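```bash
cat >> h.py <<'E'
def plan(p,yaw_deg):
    o=ctrl.get_obs(); A=R.from_euler('xyz',o['eef_rot']).as_matrix()
    cur=np.arctan2(A[1,0],A[0,0]); dy=(np.deg2rad(yaw_deg)-cur+np.pi)%(2*np.pi)-np.pi
    B=A@R.from_rotvec([0,0,-dy]).as_matrix()
    d=np.array(p)-o['ee_pos']
    print("ee",np.round(o['ee_pos'],4),"yaw",round(np.rad2deg(cur),2),"rpy",np.round(o['eef_rot'],4),"F",np.round(o['force'],1),"w",round(o['grip_width'],4),"t",round(o['time_s'],2))
    print("wz units",-dy/.08,"then shift units in new axes",B.T@d/.02)
    return B.T@d/.02,-dy/.08
E
python3 -c "
from h import *
plan([.4439,.2675,.07],138.1)"
```

```text
ee [0.1962 0.5137 0.2054] yaw 159.1 rpy [-3.1414  0.      2.7768] F [-0.3 -0.4 -0.9] w 0.0939 t 0.45
wz units 4.580932452238634 then shift units in new axes [-17.44015607  -0.89195138   6.77029761]
```

Emit:
carry_out(deltas=[{"wz": 0.916,"jaw": 45},{"wz": 0.916},{"wz": 0.916},{"wz": 0.916},{"wz": 0.916},{"x": -0.5},{"x": -0.8},{"x": -0.95},{"x": -0.95},{"x": -0.95},{"x": -0.95},{"x": -0.95}])

```text
invalid input
```

Emit:
carry_out(deltas=[{"x": -0.95},{"x": -0.95},{"x": -0.95},{"x": -0.95,"z": 0.4},{"x": -0.95,"z": 0.7},{"x": -0.95,"z": 0.7},{"x": -0.95,"z": 0.7},{"x": -0.95,"z": 0.7},{"x": -0.95,"z": 0.7,"y": -0.3},{"x": -0.95,"z": 0.7,"y": -0.3},{"x": -0.95,"z": 0.6,"y": -0.3},{"x": -0.5,"z": 0.5}])

```text
invalid input
```

```bash
python3 -c "
from h import *
plan([.4439,.2675,.07],138.1)"
```

```text
ee [0.1962 0.5137 0.2054] yaw 159.1 rpy [-3.1414  0.      2.7768] F [-0.3 -0.4 -0.9] w 0.0939 t 0.45
wz units 4.580932452238634 then shift units in new axes [-17.44015607  -0.89195138   6.77029761]
```

Emit:
carry_out(deltas=[{"x": 0,"y": 0,"z": 0,"wx": 0,"wy": 0,"wz": 0.9,"jaw": 45},{"x": 0,"y": 0,"z": 0,"wx": 0,"wy": 0,"wz": 0.9,"jaw": 45},{"x": 0,"y": 0,"z": 0,"wx": 0,"wy": 0,"wz": 0.9,"jaw": 45},{"x": 0,"y": 0,"z": 0,"wx": 0,"wy": 0,"wz": 0.9,"jaw": 45},{"x": 0,"y": 0,"z": 0,"wx": 0,"wy": 0,"wz": 0.98,"jaw": 45},{"x": -0.5,"y": 0,"z": 0,"wx": 0,"wy": 0,"wz": 0,"jaw": 45},{"x": -0.8,"y": 0,"z": 0,"wx": 0,"wy": 0,"wz": 0,"jaw": 45},{"x": -0.95,"y": 0,"z": 0,"wx": 0,"wy": 0,"wz": 0,"jaw": 45},{"x": -0.95,"y": 0,"z": 0,"wx": 0,"wy": 0,"wz": 0,"jaw": 45},{"x": -0.95,"y": 0,"z": 0,"wx": 0,"wy": 0,"wz": 0,"jaw": 45},{"x": -0.95,"y": 0,"z": 0,"wx": 0,"wy": 0,"wz": 0,"jaw": 45},{"x": -0.95,"y": 0,"z": 0,"wx": 0,"wy": 0,"wz": 0,"jaw": 45}])

```text
time_s: 1.45
ee_pos: [0.2873, 0.4318, 0.2055]
eef_rot: [3.142, 0.0, 2.413]
force: [-0.3, 1.2, -0.0]
grip_width: 0.0423
```

Emit:
carry_out(deltas=[{"x": -1,"y": 0,"z": 0,"wx": 0,"wy": 0,"wz": 0,"jaw": 45},{"x": -1,"y": 0,"z": 0,"wx": 0,"wy": 0,"wz": 0,"jaw": 45},{"x": -1,"y": 0,"z": 0,"wx": 0,"wy": 0,"wz": 0,"jaw": 45},{"x": -1,"y": 0,"z": 0,"wx": 0,"wy": 0,"wz": 0,"jaw": 45},{"x": -1,"y": -0.1,"z": 0.5,"wx": 0,"wy": 0,"wz": 0,"jaw": 45},{"x": -1,"y": -0.1,"z": 0.8,"wx": 0,"wy": 0,"wz": 0,"jaw": 45},{"x": -1,"y": -0.1,"z": 1,"wx": 0,"wy": 0,"wz": 0,"jaw": 45},{"x": -1,"y": -0.2,"z": 1,"wx": 0,"wy": 0,"wz": 0,"jaw": 45},{"x": -1,"y": -0.2,"z": 1,"wx": 0,"wy": 0,"wz": 0,"jaw": 45},{"x": -1,"y": -0.2,"z": 1,"wx": 0,"wy": 0,"wz": 0,"jaw": 45},{"x": -0.8,"y": 0,"z": 0.8,"wx": 0,"wy": 0,"wz": 0,"jaw": 45},{"x": -0.5,"y": 0,"z": 0.5,"wx": 0,"wy": 0,"wz": 0,"jaw": 45}])

```text
time_s: 2.45
ee_pos: [0.443, 0.2667, 0.0719]
eef_rot: [-3.14, -0.0, 2.412]
force: [0.0, 0.0, -0.6]
grip_width: 0.0423
```

```bash
python3 -c "
from h import *
plan([.4439,.2675,.0125],138.1)
for c,(u,v) in (('top',(212,241)),('scene',(403,275))):
    cv2.imwrite(f'pics/{c}1.png',cv2.resize(ctrl.camera(c)[v-50:v+50,u-60:u+60],None,fx=6,fy=6,interpolation=cv2.INTER_CUBIC))
plan([.4439,.2675,.0125],138.1)"
```

```text
ee [0.443  0.2667 0.0719] yaw 138.18 rpy [-3.1400e+00 -4.0000e-04  2.4118e+00] F [ 0.   0.  -0.6] w 0.0423 t 2.45
wz units 0.01817316945211256 then shift units in new axes [-0.00772697  0.06241714  2.96986878]
ee [0.4427 0.2673 0.0722] yaw 138.09 rpy [-3.1394e+00 -7.0000e-04  2.4101e+00] F [0.5 0.5 0.1] w 0.0424 t 2.55
wz units -0.0019790621175796996 then shift units in new axes [-0.03898042  0.05275783  2.9870683 ]
```

View pics/scene1.png

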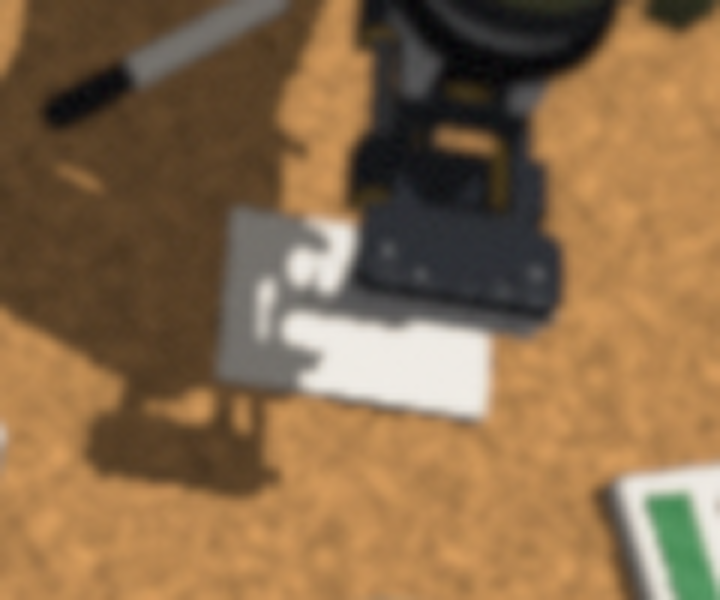

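The scene crop shows the open gripper above the lid. The marker is off to the upper left, clear of the fingers. I'll descend and grip now.

Emit:
carry_out(deltas=[{"x": 0,"y": 0.05,"z": 0.6,"wx": 0,"wy": 0,"wz": 0,"jaw": 45},{"x": 0,"y": 0,"z": 0.7,"wx": 0,"wy": 0,"wz": 0,"jaw": 45},{"x": 0,"y": 0,"z": 0.7,"wx": 0,"wy": 0,"wz": 0,"jaw": 45},{"x": 0,"y": 0,"z": 0.5,"wx": 0,"wy": 0,"wz": 0,"jaw": 45},{"x": 0,"y": 0,"z": 0.3,"wx": 0,"wy": 0,"wz": 0,"jaw": 45},{"x": 0,"y": 0,"z": 0.15,"wx": 0,"wy": 0,"wz": 0,"jaw": 45},{"x": 0,"y": 0,"z": 0,"wx": 0,"wy": 0,"wz": 0,"jaw": 45},{"x": 0,"y": 0,"z": 0,"wx": 0,"wy": 0,"wz": 0,"jaw": 45}])

```text
time_s: 3.22
ee_pos: [0.4433, 0.2697, 0.0149]
eef_rot: [3.141, 0.0, 2.411]
force: [-0.9, 0.9, -0.1]
grip_width: 0.0423
```

```bash
python3 -c "
from h import *
plan([.4439,.2675,.0125],138.1); ctrl.camera('top');plan([.4439,.2675,.0125],138.1)"
```

```text
ee [0.4433 0.2697 0.0149] yaw 138.13 rpy [3.1409e+00 2.0000e-04 2.4107e+00] F [-0.9  0.9 -0.1] w 0.0423 t 3.22
wz units 0.005483082813423357 then shift units in new axes [-0.09523253 -0.06492877  0.12167266]
ee [0.4435 0.2697 0.0151] yaw 138.12 rpy [3.1406e+00 4.0000e-04 2.4106e+00] F [-0.3  0.6  0.3] w 0.0425 t 3.27
wz units 0.003886460512403378 then shift units in new axes [-0.089209   -0.06810974  0.12913337]
```

Emit:
carry_out(deltas=[{"x": -0.08,"y": -0.06,"z": 0.1,"wx": 0,"wy": 0,"wz": 0,"jaw": 45},{"x": 0,"y": 0,"z": 0,"wx": 0,"wy": 0,"wz": 0,"jaw": 45},{"x": 0,"y": 0,"z": 0,"wx": 0,"wy": 0,"wz": 0,"jaw": 0},{"x": 0,"y": 0,"z": 0,"wx": 0,"wy": 0,"wz": 0,"jaw": 0},{"x": 0,"y": 0,"z": 0,"wx": 0,"wy": 0,"wz": 0,"jaw": 0},{"x": 0,"y": 0,"z": 0,"wx": 0,"wy": 0,"wz": 0,"jaw": 0},{"x": 0,"y": 0,"z": 0,"wx": 0,"wy": 0,"wz": 0,"jaw": 0},{"x": 0,"y": 0,"z": 0,"wx": 0,"wy": 0,"wz": 0,"jaw": 0}], squeeze=45)

```text
time_s: 3.93
ee_pos: [0.4436, 0.2675, 0.0125]
eef_rot: [3.142, 0.0, 2.41]
force: [-1.2, 0.1, 0.8]
grip_width: 0.0136
```

Gripped: the width is 13.6 mm against the 14 mm rib. Next I lift and check.

Emit:
carry_out(deltas=[{"x": 0,"y": 0,"z": -0.3,"wx": 0,"wy": 0,"wz": 0,"jaw": 0},{"x": 0,"y": 0,"z": -0.6,"wx": 0,"wy": 0,"wz": 0,"jaw": 0},{"x": 0,"y": 0,"z": -0.9,"wx": 0,"wy": 0,"wz": 0,"jaw": 0},{"x": 0,"y": 0,"z": -0.9,"wx": 0,"wy": 0,"wz": 0,"jaw": 0},{"x": 0,"y": 0,"z": -0.9,"wx": 0,"wy": 0,"wz": 0,"jaw": 0},{"x": 0,"y": 0,"z": -0.9,"wx": 0,"wy": 0,"wz": 0,"jaw": 0},{"x": 0,"y": 0,"z": -0.9,"wx": 0,"wy": 0,"wz": 0,"jaw": 0},{"x": 0,"y": 0,"z": -0.6,"wx": 0,"wy": 0,"wz": 0,"jaw": 0}])

```text
time_s: 4.6
ee_pos: [0.444, 0.2677, 0.1354]
eef_rot: [3.139, 0.001, 2.41]
force: [0.4, -0.3, -0.0]
grip_width: 0.0137
```

```bash
python3 -c "
from h import *
plan([.6217,-.0168,.14],189.6)
for c,(u,v) in (('top',(208,241)),('scene',(403,265))):
    cv2.imwrite(f'pics/{c}2.png',cv2.resize(ctrl.camera(c)[v-70:v+70,u-80:u+80],None,fx=4.5,fy=4.2,interpolation=cv2.INTER_CUBIC))
"
```

```text
ee [0.444  0.2677 0.1354] yaw 138.1 rpy [3.1391e+00 9.0000e-04 2.4104e+00] F [ 0.4 -0.3 -0. ] w 0.0137 t 4.6
wz units -11.234506462477789 then shift units in new axes [ -6.39128288 -15.50687658  -0.22570894]
```

View pics/scene2.png

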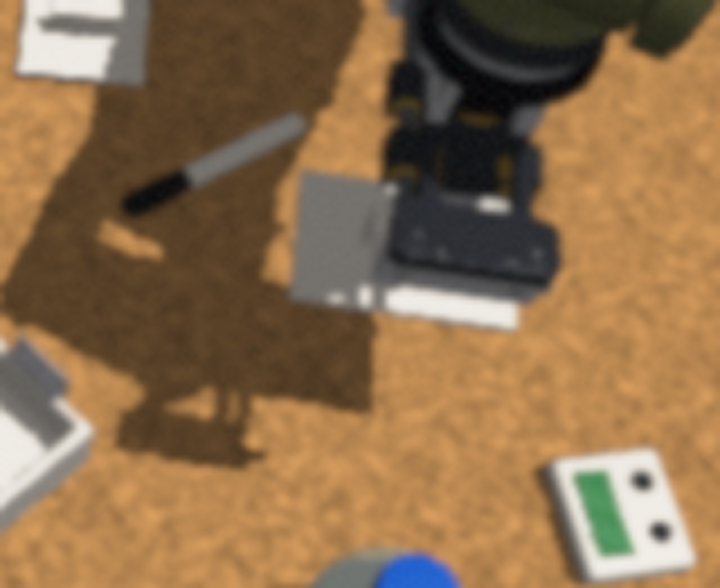

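View pics/top2.png

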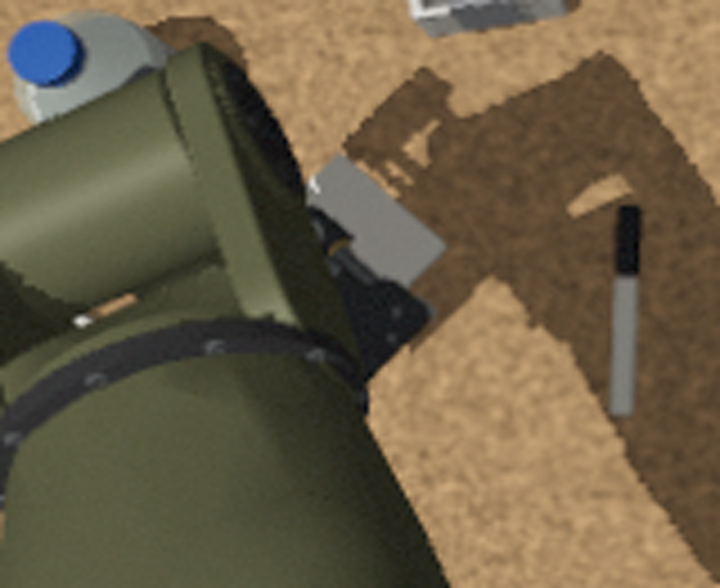

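Emit:
carry_out(deltas=[{"x": 0,"y": 0,"z": 0,"wx": 0,"wy": 0,"wz": -0.8,"jaw": 0},{"x": 0,"y": 0,"z": 0,"wx": 0,"wy": 0,"wz": -0.95,"jaw": 0},{"x": 0,"y": 0,"z": 0,"wx": 0,"wy": 0,"wz": -0.95,"jaw": 0},{"x": 0,"y": 0,"z": 0,"wx": 0,"wy": 0,"wz": -0.95,"jaw": 0},{"x": 0,"y": 0,"z": 0,"wx": 0,"wy": 0,"wz": -0.95,"jaw": 0},{"x": 0,"y": 0,"z": 0,"wx": 0,"wy": 0,"wz": -0.95,"jaw": 0},{"x": 0,"y": 0,"z": 0,"wx": 0,"wy": 0,"wz": -0.95,"jaw": 0},{"x": 0,"y": 0,"z": 0,"wx": 0,"wy": 0,"wz": -0.95,"jaw": 0},{"x": 0,"y": 0,"z": 0,"wx": 0,"wy": 0,"wz": -0.95,"jaw": 0},{"x": 0,"y": 0,"z": 0,"wx": 0,"wy": 0,"wz": -0.95,"jaw": 0},{"x": 0,"y": 0,"z": 0,"wx": 0,"wy": 0,"wz": -0.95,"jaw": 0},{"x": 0,"y": 0,"z": 0,"wx": 0,"wy": 0,"wz": -0.93,"jaw": 0}])

```text
time_s: 5.7
ee_pos: [0.4432, 0.2673, 0.132]
eef_rot: [-3.141, -0.001, -2.971]
force: [-0.5, -0.1, -0.8]
grip_width: 0.0138
```

Emit:
carry_out(deltas=[{"x": -0.2,"y": -0.5,"z": 0,"wx": 0,"wy": 0,"wz": 0,"jaw": 0},{"x": -0.4,"y": -0.9,"z": 0,"wx": 0,"wy": 0,"wz": 0,"jaw": 0},{"x": -0.4,"y": -0.9,"z": 0,"wx": 0,"wy": 0,"wz": 0,"jaw": 0},{"x": -0.4,"y": -0.9,"z": 0,"wx": 0,"wy": 0,"wz": 0,"jaw": 0},{"x": -0.4,"y": -0.9,"z": 0,"wx": 0,"wy": 0,"wz": 0,"jaw": 0},{"x": -0.4,"y": -0.9,"z": 0,"wx": 0,"wy": 0,"wz": 0,"jaw": 0},{"x": -0.4,"y": -0.9,"z": 0,"wx": 0,"wy": 0,"wz": 0,"jaw": 0},{"x": -0.4,"y": -0.9,"z": 0,"wx": 0,"wy": 0,"wz": 0,"jaw": 0},{"x": -0.4,"y": -0.9,"z": 0,"wx": 0,"wy": 0,"wz": 0,"jaw": 0},{"x": -0.4,"y": -0.9,"z": 0,"wx": 0,"wy": 0,"wz": 0,"jaw": 0},{"x": -0.4,"y": -0.9,"z": 0,"wx": 0,"wy": 0,"wz": 0,"jaw": 0},{"x": -0.4,"y": -0.9,"z": 0,"wx": 0,"wy": 0,"wz": 0,"jaw": 0}])

```text
time_s: 6.7
ee_pos: [0.5692, 0.076, 0.1321]
eef_rot: [3.142, -0.001, -2.978]
force: [-0.2, 1.2, -0.6]
grip_width: 0.014
```

```bash
python3 -c "
from h import *
plan([.6217,-.0168,.11],189.6)"
```

```text
ee [0.5692 0.076  0.1321] yaw -170.6 rpy [ 3.1416e+00 -6.0000e-04 -2.9775e+00] F [-0.2  1.2 -0.6] w 0.014 t 6.7
wz units -0.043421026653622796 then shift units in new axes [-1.81356912 -5.01132724  1.10302573]
```

Emit:
carry_out(deltas=[{"x": -0.35,"y": -0.9,"z": 0,"wx": 0,"wy": 0,"wz": 0,"jaw": 0},{"x": -0.35,"y": -0.9,"z": 0,"wx": 0,"wy": 0,"wz": 0,"jaw": 0},{"x": -0.35,"y": -0.9,"z": 0.2,"wx": 0,"wy": 0,"wz": 0,"jaw": 0},{"x": -0.35,"y": -0.9,"z": 0.3,"wx": 0,"wy": 0,"wz": 0,"jaw": 0},{"x": -0.3,"y": -0.8,"z": 0.3,"wx": 0,"wy": 0,"wz": 0,"jaw": 0},{"x": -0.1,"y": -0.5,"z": 0.3,"wx": 0,"wy": 0,"wz": -0.04,"jaw": 0},{"x": 0,"y": 0,"z": 0,"wx": 0,"wy": 0,"wz": 0,"jaw": 0},{"x": 0,"y": 0,"z": 0,"wx": 0,"wy": 0,"wz": 0,"jaw": 0}])

```text
time_s: 7.37
ee_pos: [0.6203, -0.0131, 0.1098]
eef_rot: [3.141, -0.001, -2.973]
force: [0.5, 0.6, -0.1]
grip_width: 0.0135
```

```bash
cat > look.py <<'E'
import sys
from h import *
tag=sys.argv[1]; dz=float(sys.argv[2]) if len(sys.argv)>2 else 0.0125
plan([.6217,-.0168,.0915],189.6)
o=ctrl.get_obs(); e=o['ee_pos']; yw=o['eef_rot'][2]
x,y,a=.6217,-.0168,np.deg2rad(9.6)
bs=[]
for c,cr in [("top",(275,110,365,220)),("scene",(240,160,330,250))]:
    im=ctrl.camera(c); cv2.imwrite(f"pics/{c}{tag}_raw.png",im)
    b=overlay(c,im,[(boxpts(x,y,a,.113,.084,.048),(0,0,255)),(boxpts(e[0],e[1],yw,.110,.078,e[2]-dz+.011),(0,255,0)),(boxpts(e[0],e[1],yw,.110,.078,e[2]-dz+.005),(255,255,0))],cr,6,f"pics/x.png")
    bs.append(cv2.resize(b,(390,int(b.shape[0]*390/b.shape[1]))))
h=max(b.shape[0] for b in bs)
cv2.imwrite(f"pics/look{tag}.png",np.hstack([cv2.copyMakeBorder(b,0,h-b.shape[0],0,0,0) for b in bs]))
E
python3 look.py 3
```

```text
ee [ 0.6203 -0.0131  0.1098] yaw -170.31 rpy [ 3.1411e+00 -1.3000e-03 -2.9725e+00] F [ 0.5  0.6 -0.1] w 0.0135 t 7.37
wz units 0.018949906319187804 then shift units in new axes [-0.04157016 -0.19349901  0.914417  ]
```

View pics/look3.png

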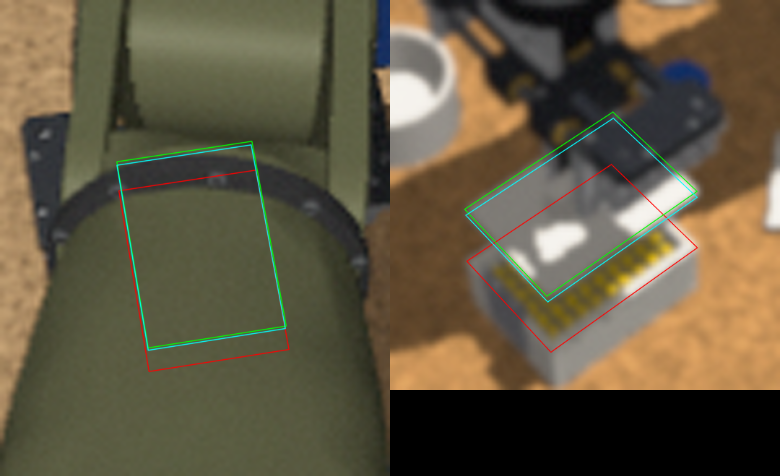

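Emit:
carry_out(deltas=[{"x": -0.04,"y": -0.19,"z": 0.3,"wx": 0,"wy": 0,"wz": 0,"jaw": 0},{"x": 0,"y": 0,"z": 0.4,"wx": 0,"wy": 0,"wz": 0,"jaw": 0},{"x": 0,"y": 0,"z": 0.2,"wx": 0,"wy": 0,"wz": 0,"jaw": 0},{"x": 0,"y": 0,"z": 0,"wx": 0,"wy": 0,"wz": 0,"jaw": 0},{"x": 0,"y": 0,"z": 0,"wx": 0,"wy": 0,"wz": 0,"jaw": 0}])

```text
time_s: 7.88
ee_pos: [0.6219, -0.0164, 0.092]
eef_rot: [3.141, -0.001, -2.971]
force: [-0.1, -0.1, -0.9]
grip_width: 0.0136
```

```bash
python3 look.py 4; python3 - <<'E'
from h import *
im=cv2.imread("pics/scene4_raw.png"); cv2.imwrite("pics/s4.png",cv2.resize(im[175:255,245:325],None,fx=7,fy=7,interpolation=cv2.INTER_CUBIC))
E
```

```text
ee [ 0.6219 -0.0164  0.092 ] yaw -170.23 rpy [ 3.1414e+00 -7.0000e-04 -2.9710e+00] F [-0.1 -0.1 -0.9] w 0.0136 t 7.88
wz units 0.038032257194586805 then shift units in new axes [ 0.0143452  -0.02009294  0.02709137]
```

View pics/look4.png

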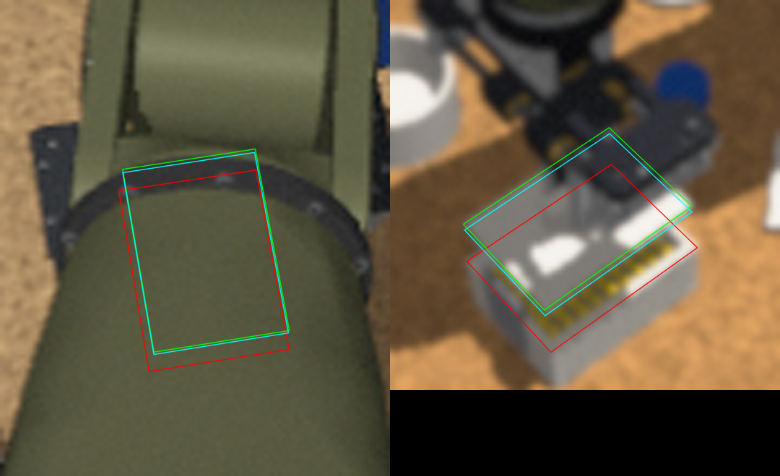

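View pics/s4.png

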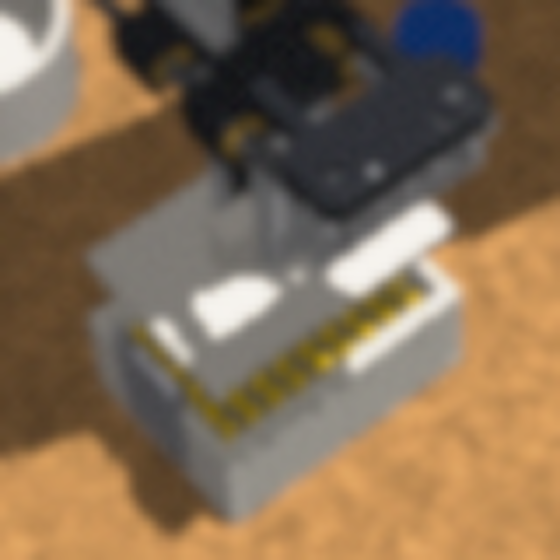

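The lid overlay and the box overlay agree with the picture: lid corners are at about (465,228) and (545,310) in the right panel. Next I descend to just above clip contact.

Emit:
carry_out(deltas=[{"x": 0,"y": 0,"z": 0.2,"wx": 0,"wy": 0,"wz": 0,"jaw": 0},{"x": 0,"y": 0,"z": 0.2,"wx": 0,"wy": 0,"wz": 0,"jaw": 0},{"x": 0,"y": 0,"z": 0.2,"wx": 0,"wy": 0,"wz": 0,"jaw": 0},{"x": 0,"y": 0,"z": 0.2,"wx": 0,"wy": 0,"wz": 0,"jaw": 0},{"x": 0,"y": 0,"z": 0.1,"wx": 0,"wy": 0,"wz": 0,"jaw": 0},{"x": 0,"y": 0,"z": 0,"wx": 0,"wy": 0,"wz": 0,"jaw": 0},{"x": 0,"y": 0,"z": 0,"wx": 0,"wy": 0,"wz": 0,"jaw": 0}])

```text
time_s: 8.57
ee_pos: [0.6221, -0.0166, 0.0743]
eef_rot: [3.142, -0.0, -2.971]
force: [-0.1, -0.1, -0.4]
grip_width: 0.0136
```

```bash
python3 look.py 5
```

```text
ee [ 0.6221 -0.0166  0.0743] yaw -170.24 rpy [ 3.1415e+00 -2.0000e-04 -2.9712e+00] F [-0.1 -0.1 -0.4] w 0.0136 t 8.57
wz units 0.03534299427845333 then shift units in new axes [ 0.02215282 -0.00780637 -0.85819411]
```

View pics/look5.png

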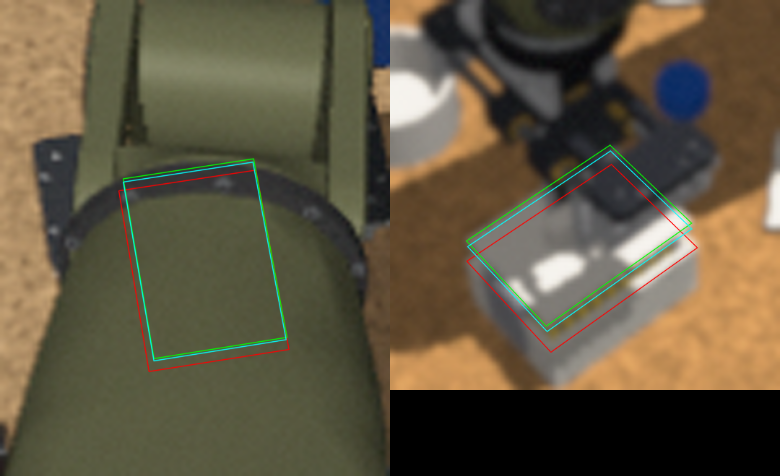

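The lid sits inside the clip mouth with no contact force, so I start pressing in small steps.

Emit:
carry_out(deltas=[{"x": 0,"y": 0,"z": 0.1,"wx": 0,"wy": 0,"wz": 0,"jaw": 0},{"x": 0,"y": 0,"z": 0.1,"wx": 0,"wy": 0,"wz": 0,"jaw": 0},{"x": 0,"y": 0,"z": 0.05,"wx": 0,"wy": 0,"wz": 0,"jaw": 0},{"x": 0,"y": 0,"z": 0,"wx": 0,"wy": 0,"wz": 0,"jaw": 0}], squeeze=60)

```text
time_s: 9.0
ee_pos: [0.6223, -0.0166, 0.0696]
eef_rot: [-3.141, 0.001, -2.971]
force: [0.8, -0.3, 1.2]
grip_width: 0.0137
```

Emit:
carry_out(deltas=[{"x": 0,"y": 0,"z": 0.05,"wx": 0,"wy": 0,"wz": 0,"jaw": 0},{"x": 0,"y": 0,"z": 0.05,"wx": 0,"wy": 0,"wz": 0,"jaw": 0},{"x": 0,"y": 0,"z": 0,"wx": 0,"wy": 0,"wz": 0,"jaw": 0}])

```text
time_s: 9.25
ee_pos: [0.6225, -0.0166, 0.0679]
eef_rot: [-3.141, 0.001, -2.971]
force: [-0.6, -0.5, 5.3]
grip_width: 0.0138
```

Emit:
carry_out(deltas=[{"x": 0,"y": 0,"z": 0.05,"wx": 0,"wy": 0,"wz": 0,"jaw": 0},{"x": 0,"y": 0,"z": 0.05,"wx": 0,"wy": 0,"wz": 0,"jaw": 0},{"x": 0,"y": 0,"z": 0.05,"wx": 0,"wy": 0,"wz": 0,"jaw": 0},{"x": 0,"y": 0,"z": 0,"wx": 0,"wy": 0,"wz": 0,"jaw": 0}])

```text
time_s: 9.58
ee_pos: [0.6223, -0.0166, 0.0647]
eef_rot: [-3.141, 0.001, -2.971]
force: [1.3, -0.5, -0.3]
grip_width: 0.0138
```

Emit:
carry_out(deltas=[{"x": 0,"y": 0,"z": 0.05,"wx": 0,"wy": 0,"wz": 0,"jaw": 0},{"x": 0,"y": 0,"z": 0.05,"wx": 0,"wy": 0,"wz": 0,"jaw": 0},{"x": 0,"y": 0,"z": 0,"wx": 0,"wy": 0,"wz": 0,"jaw": 0}])

```text
time_s: 9.83
ee_pos: [0.622, -0.0166, 0.0621]
eef_rot: [3.141, -0.0, -2.971]
force: [1.3, 0.1, 1.3]
grip_width: 0.0134
```

Emit:
carry_out(deltas=[{"x": 0,"y": 0,"z": 0.08,"wx": 0,"wy": 0,"wz": 0,"jaw": 0},{"x": 0,"y": 0,"z": 0.08,"wx": 0,"wy": 0,"wz": 0,"jaw": 0},{"x": 0,"y": 0,"z": 0.06,"wx": 0,"wy": 0,"wz": 0,"jaw": 0},{"x": 0,"y": 0,"z": 0,"wx": 0,"wy": 0,"wz": 0,"jaw": 0},{"x": 0,"y": 0,"z": 0,"wx": 0,"wy": 0,"wz": 0,"jaw": 0}])

```text
time_s: 10.25
ee_pos: [0.6219, -0.0165, 0.0577]
eef_rot: [3.141, -0.001, -2.971]
force: [0.8, 0.3, 0.3]
grip_width: 0.0136
```

Emit:
carry_out(deltas=[{"x": 0,"y": 0,"z": 0.04,"wx": 0,"wy": 0,"wz": 0,"jaw": 0},{"x": 0,"y": 0,"z": 0.03,"wx": 0,"wy": 0,"wz": 0,"jaw": 0},{"x": 0,"y": 0,"z": 0,"wx": 0,"wy": 0,"wz": 0,"jaw": 0}])

```text
time_s: 10.5
ee_pos: [0.6219, -0.0166, 0.0563]
eef_rot: [3.141, -0.001, -2.971]
force: [-0.4, 0.2, -1.0]
grip_width: 0.0135
```

Emit:
carry_out(deltas=[{"x": 0,"y": 0,"z": 0.03,"wx": 0,"wy": 0,"wz": 0,"jaw": 0},{"x": 0,"y": 0,"z": 0.02,"wx": 0,"wy": 0,"wz": 0,"jaw": 0},{"x": 0,"y": 0,"z": 0,"wx": 0,"wy": 0,"wz": 0,"jaw": 0}])

```text
time_s: 10.75
ee_pos: [0.622, -0.0166, 0.0555]
eef_rot: [3.142, -0.0, -2.971]
force: [-0.6, 0.2, 0.2]
grip_width: 0.0136
```

```bash
python3 look.py 6;python3 - <<'E'
from h import *
print(ctrl.get_obs()['force'],ctrl.get_obs()['moment'])
E
```

```text
ee [ 0.622  -0.0166  0.0555] yaw -170.24 rpy [ 3.1415e+00 -4.0000e-04 -2.9712e+00] F [-0.6  0.2  0.2] w 0.0136 t 10.75
wz units 0.035395951079131294 then shift units in new axes [ 0.01613922 -0.00864365 -1.7998163 ]
[ 0.37842446  0.21299128 -0.03519875] [0.04344245 0.05058036 0.00504394]
```

View pics/look6.png

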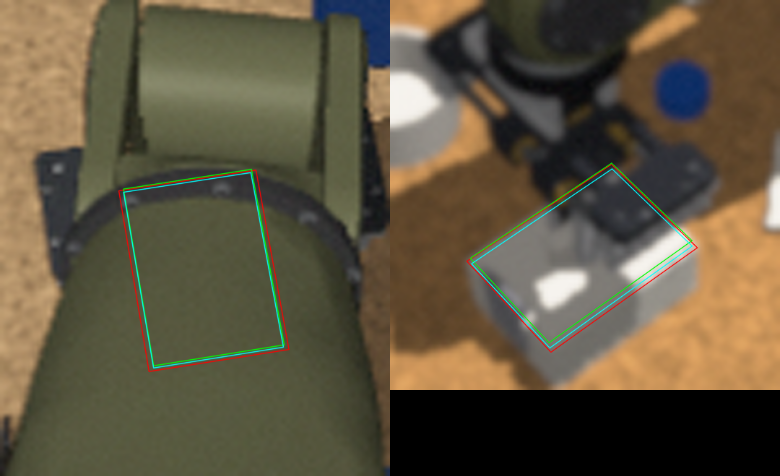

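Emit:
carry_out(deltas=[{"x": 0,"y": 0,"z": 0.03,"wx": 0,"wy": 0,"wz": 0,"jaw": 0},{"x": 0,"y": 0,"z": 0.02,"wx": 0,"wy": 0,"wz": 0,"jaw": 0},{"x": 0,"y": 0,"z": 0,"wx": 0,"wy": 0,"wz": 0,"jaw": 0},{"x": 0,"y": 0,"z": 0,"wx": 0,"wy": 0,"wz": 0,"jaw": 0}])

```text
time_s: 11.18
ee_pos: [0.6221, -0.0166, 0.0555]
eef_rot: [-3.141, 0.0, -2.971]
force: [-5.7, 1.3, 9.7]
grip_width: 0.0135
```

Emit:
carry_out(deltas=[{"x": 0,"y": 0,"z": 0.02,"wx": 0,"wy": 0,"wz": 0,"jaw": 0},{"x": 0,"y": 0,"z": 0,"wx": 0,"wy": 0,"wz": 0,"jaw": 0},{"x": 0,"y": 0,"z": 0,"wx": 0,"wy": 0,"wz": 0,"jaw": 0}])

```text
time_s: 11.43
ee_pos: [0.6221, -0.0166, 0.0555]
eef_rot: [-3.141, 0.0, -2.971]
force: [-7.5, 0.3, 12.6]
grip_width: 0.0135
```

Emit:
carry_out(deltas=[{"x": 0.02,"y": 0,"z": 0,"wx": 0,"wy": 0,"wz": 0,"jaw": 0},{"x": 0,"y": 0,"z": 0,"wx": 0,"wy": 0,"wz": 0,"jaw": 0},{"x": 0,"y": 0,"z": 0,"wx": 0,"wy": 0,"wz": 0,"jaw": 0}])

```text
time_s: 11.68
ee_pos: [0.6222, -0.0166, 0.0555]
eef_rot: [-3.141, 0.001, -2.971]
force: [-4.3, 0.6, 11.7]
grip_width: 0.0134
```

```bash
python3 look.py 7;python3 - <<'E'
from h import *
print(ctrl.get_obs()['force'],ctrl.get_obs()['moment'])
a,b=[cv2.resize(cv2.imread(f)[195:255,250:320],None,fx=5.6,fy=7,interpolation=cv2.INTER_CUBIC) for f in ("pics/scene0.png","pics/scene7_raw.png")]
cv2.imwrite("pics/s7.png",np.hstack([a,b]))
E
```

```text
ee [ 0.6222 -0.0166  0.0555] yaw -170.23 rpy [-3.1413e+00  1.4000e-03 -2.9711e+00] F [-4.3  0.6 11.7] w 0.0134 t 11.68
wz units 0.0364447368849774 then shift units in new axes [ 0.02212384 -0.00794732 -1.79950676]
[-4.26425206  1.51751139 10.92262175] [0.19501603 0.80097211 0.03642086]
```

View pics/s7.png

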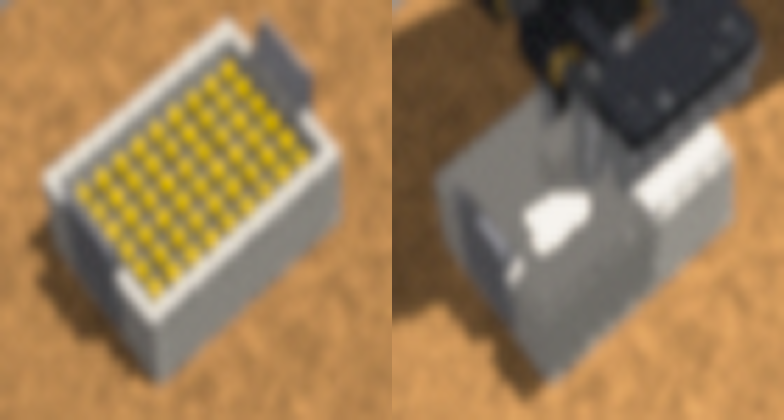

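Emit:
carry_out(deltas=[{"x": 0.03,"y": 0,"z": 0,"wx": 0,"wy": 0,"wz": 0,"jaw": 0},{"x": 0,"y": 0,"z": 0,"wx": 0,"wy": 0,"wz": 0,"jaw": 0},{"x": 0,"y": 0,"z": 0,"wx": 0,"wy": 0,"wz": 0,"jaw": 0},{"x": 0,"y": 0,"z": 0,"wx": 0,"wy": 0,"wz": 0,"jaw": 0}])

```text
time_s: 12.12
ee_pos: [0.6221, -0.0166, 0.0555]
eef_rot: [-3.141, 0.003, -2.971]
force: [1.4, 1.8, 8.7]
grip_width: 0.0137
```

```bash
python3 - <<'E'
from h import *
f=[]
for i in range(8):
    im=ctrl.camera("scene"); f.append(np.r_[ctrl.get_obs()['force'],ctrl.get_obs()['moment'],ctrl.get_obs()['ee_pos'][2]])
print(np.round(np.mean(f,0),3)); print(np.round(np.array(f)[:,2],1))
print([(np.round(d['position'],1).tolist(),round(d['conf'],2)) for d in ctrl.mark_of("scene","lid_long_c")])
print(proj("scene",[[.6217,-.0168,.067]])[0][::-1])
for l in ["lid_square_c","lid_round_c","bottlecap","marker"]: print(l,[(np.round(d['position'],1).tolist(),round(d['conf'],2)) for d in ctrl.mark_of("scene",l)])
cv2.imwrite("pics/s8.png",im)
E
```

```text
[ 7.380e-01  1.354e+00  8.493e+00  3.060e-01  3.000e-03 -9.000e-03
  5.500e-02]
[9.2 8.2 8.2 9.1 7.8 8.9 7.9 8.6]
[([212.1, 281.0], 0.6), ([178.3, 238.6], 0.27)]
[214.10890949 283.35899897]
lid_square_c [([199.4, 341.4], 0.79), ([182.8, 306.9], 0.73)]
lid_round_c [([145.5, 302.0], 0.55)]
bottlecap [([182.7, 308.4], 0.62)]
marker [([175.8, 238.5], 0.72), ([234.4, 371.0], 0.61)]
```

View pics/s8.png

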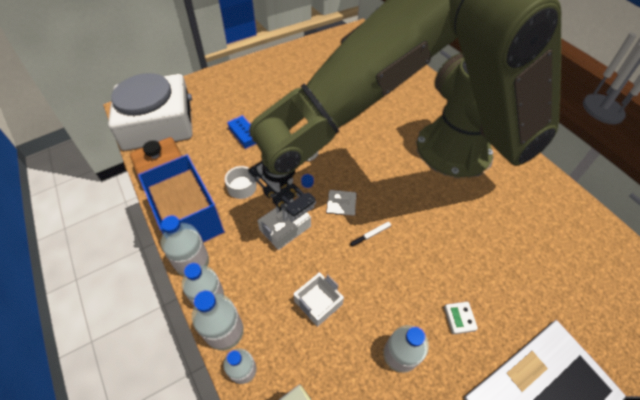

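Emit:
carry_out(deltas=[{"x": 0.01,"y": 0,"z": 0.018,"wx": 0,"wy": 0,"wz": 0,"jaw": 0},{"x": 0,"y": 0,"z": 0,"wx": 0,"wy": 0,"wz": 0,"jaw": 0},{"x": 0,"y": 0,"z": 0,"wx": 0,"wy": 0,"wz": 0,"jaw": 0},{"x": 0,"y": 0,"z": 0,"wx": 0,"wy": 0,"wz": 0,"jaw": 0}])

```text
time_s: 13.1
ee_pos: [0.6221, -0.0166, 0.0555]
eef_rot: [-3.141, 0.003, -2.971]
force: [0.5, 1.5, 10.6]
grip_width: 0.0138
```

```bash
python3 - <<'E'
from h import *
f=[]
for i in range(8):
    ctrl.camera("scene"); o=ctrl.get_obs(); f.append(np.r_[o['force'],o['moment'],o['ee_pos'],o['eef_rot'][:2]])
print(np.round(np.mean(f,0),4))
E
```

```text
[ 1.23830e+00  1.61810e+00  1.05445e+01  3.64200e-01  8.14000e-02
 -5.00000e-04  6.22100e-01 -1.66000e-02  5.55000e-02 -3.14110e+00
  3.30000e-03]
```

```bash
python3 -c "
from h import *
print(ctrl.hand_in())"
```

```text
the job is handed in; nothing more can be done
None
```

I picked up the long (110 x 78 mm) lid by its rib, laid it square between the clips and pressed it straight down onto the tip box rim. I handed the job in at about 13.5 s, with the gripper still holding the rib and pressing.

**Last checks**
- **Seating:** The TCP stopped at z = 0.0555 m, the height I predicted for a fully seated lid. Pushing further raised the force but did not lower the lid.
- **Push:** The average at the end was 10.5 N down, with about 2 N sideways and a tilt under 0.004 rad. A sideways force of 7.5 N built up when I first pressed the lid on the rim, and I eased it off before handing in.
- **Clips:** The push rose to at least 5 N, dropped away, and was near zero as the lid reached the rim, which fits the clips having snapped over. I took readings only between moves, so I never saw the 8–16 N peak. The rubbing phase read about 0–1 N rather than the stated 2–6 N.
- **Pictures:** The clip facing the scene camera looks snapped over the lid edge. The other clip was hidden behind the fingers, so I could not confirm it by eye. The top camera's view of the box was blocked by the arm.
- **Other things on the bench:** The square lid, marker, blue cap and timer look unmoved in the last scene picture. The arm hid most of the round lid; the network still found one, but with low confidence (0.55).

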